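Pin the carton stop at the green hole

ROBOT

A 6-joint arm with a two-finger parallel gripper is mounted at the origin on a cart in front of the work surface, level with it; the furniture and walls round the work are solid. World frame = base frame: x ahead of the robot, y to its left, z up, the work surface at z = 0. Lengths are in m, angles in rad, forces in N, time in s.
With the tool pointing down it reaches from about 0.35 to 0.975 m from the base axis. Payload 4.9 kg.
Tool frame: the origin (TCP) lies at the very end of the fingers, on their centre line; the grasp point (between the pads) lies 19 mm behind it; x points along the fingers, y is the direction in which the jaws open and shut, and the axes are right-handed (so a half turn about x gives the same grasp; the last joint's range is limited). The gripper opens to 85 mm and grips with 20 to 120 N. Pads are 22 mm wide; open, the fingers measure 114 mm over their backs; the gripper's body (76 mm by 85 mm) begins 54 mm behind the grasp point. The pads swing forward as they close: fully open they stand 13 mm farther back than shut.
Start: joints at [1.116, 0.053, 1.613, -0, 1.476, -0.119], TCP at [0.206, 0.59, 0.209] pointing down, gripper open.
Joint ranges: [-3.01, 3.01], [-1.01, 2.22], [0.06, 2.58], [-1.02, 4.17], [0.09, 2.62], [-3.14, 3.14]. Speed limits (rad/s): [2.57, 2.57, 3.14, 3.14, 3.14, 3.14].

INTERFACE

Orientations are given as a unit quaternion [w, x, y, z].
In Python, from plant import manip gives the robot as it stands.
- The arm moves only by the tool play_rows, never from a script. Its argument "plan" is a list of rows, each a list of 5 numbers: the shift along the tool's x, y, z in mm, then the turn about the tool's x in rad, then the closure, from -1 (fully open) to 1 (shut). A call has 1 to 8 rows; each row is the pose to reach, as a shift and turn from the pose commanded when the call began, along the tool's axes at that moment; what a row does not reach only later rows make up. A row lasts 1/8 s, in which the tool goes at most 62.5 mm and 10.7 degrees, less where a joint would pass 70% of its speed; a pose out of reach is approached as far as the arm can. A call with a gripper value outside its range is refused whole. The fingers move at their own pace and stop on an object; the grip force is fixed at half the most. Time passes only in rows, so rows that repeat a pose let the fingers close. It gives the time, the measured TCP pose, the force and the opening at its end, in the units of the state.
- manip.state(): the state, without advancing time (a new reading comes with each control period).
- manip.grab_frame(name): name is "scene" or "top" or "wrist"; returns a dict with "img" (480x640x3 uint8, red, green, blue), "range_z" (480x640 float32, m along the optical axis (not along the pixel's ray), 0 where there is no reading), "fx", "fy", "cx", "cy" (pixels), "k1" (the pictures are not rectified: a ray, as slopes to the right and down, at radius r is drawn at 1 + k1 r^2 times it, then the intrinsics apply), "origin" and "rotation" of the camera in the world. Camera axes: x right, y up, looking along -z (the intrinsics and any distortion apply to the point x, -y, -z); pixel columns grow to the right and rows downward; lengths in m; the calibration is good to about 2 mm. A picture is of the moment at which its call begins.
- manip.job_done(): hands the job in, once; it reports no verdict.
The state is a dict: "time": time; "joint_pos": joint angles; "joint_vel": joint speeds; "joint_efforts": joint torques, N m; "tool_pos": TCP position; "tool_rot": TCP orientation; "contact_force": force on the tool from outside, world axes, zero at the start; "ft_torque": the same for the moment, N m; "gripper_width": opening from 0.0 (shut) to 1.0 (fully open).
Only numpy, scipy, OpenCV 4.12 (cv2) and the standard library are available. Lean on these libraries where they do the work, as an engineer would, in place of code of your own. Each camera call takes 0.05 s, during which the arm holds its last target. There are 200 camera calls.

TASK

Slide the blue carriage of the carton stop along its rail until its eye lies over the rail hole with the green collar (not the white one), then take the orange-headed pin from the grey rack and push it down through the eye and the green hole until its flange sits flat on the carriage, and let go. Leave the blue-headed pin in its rack.

Things in the scene. Friction and masses are not known exactly. Their poses are not given: they have to be found in the camera images.
- carriage: Blue plate 140x46x12 mm on a fixed rail. Origin: centre of its eye (25 mm through hole), at plate top, 54 mm over the bench. x: along the rail, the way to slide (either way possible); z up. Slides with about 3 N, stays where left, no stop at the holes. Grip: black block at x=-75 mm, 30 long (x), 16 wide (y), z to +39 mm. Stop plate at x=-110 mm, 90 wide, z to +44 mm.
- green_hole (a point): Centre of the rail hole with green collar and green side tabs, at the rail's top face, 40 mm over the bench. Vertical, 25 mm wide, through to the bench. Rail 330x70x40 mm. A like hole with white collar lies 70 mm along the rail; which is nearer varies. The carriage runs above the rail and covers the collar, not the tabs.
- orange_pin_head (a point): Middle of the pin's upright orange head, 24 mm wide, 44 high. Below it a flange, 40 mm wide (top 22, underside 28 mm below this point), then a 14 mm shank with tapered tip (68 mm below this point). About 80 g, stands loose in a hole of a fixed grey rack (160x64x45 mm), flange on the rack. Home in the stop, this point is 28 mm above the plate top.
- blue_pin_head (a point): Middle of the blue head of a like, shorter pin in the rack's other hole, 90 mm from the orange one along the rack's length; which is in which hole varies. Not to be moved.
Not all that is in view belongs to the job. What is shaped like the part that bears orange_pin_head but red or yellow is not meant.

How it is judged:
By the outcome, as a careful person would: the job done as asked, in the order asked, and still so for the second after the job is handed in, with the robot touching nothing.
It also fails if it takes over 58 s, if anything falls off the work surface, if the arm or the gripper's body presses on something with over 40 N, if the wrist force passes 120 N, or if a joint passes its speed limit or range.

## Working session

There is one attempt and no reset: what is moved stays moved. The work goes in short steps, Python scripts to look and compute and a tool call to move; the robot and the scene stay as the last step left them, time stands still between calls to the robot, and variables do not carry over. Pictures are saved under pics/ and viewed, about 8 in all and at most 12, crops included, and the job is handed in when it is done.

Besides the shell and the picture viewer there is one more tool, called after ">>>" as a command line: name --pt "numbers of a row" for each row, then --argument value for the rest. play_rows: Moves the arm, as the interface text tells. Its arguments: {"type":"object","properties":{"plan":{"type":"array"}},"required":["plan"]}

```bash
mkdir -p pics; ls
cat > h.py <<'E'
import numpy as np, cv2
from plant import manip
def grab(n):
    f=manip.grab_frame(n); return f
def save(f,name,box=None,scale=1):
    im=cv2.cvtColor(f["img"],cv2.COLOR_RGB2BGR)
    if box: x0,y0,x1,y1=box; im=im[y0:y1,x0:x1]
    if scale!=1: im=cv2.resize(im,None,fx=scale,fy=scale,interpolation=cv2.INTER_CUBIC)
    cv2.imwrite("pics/"+name,im)
def ray(f,u,v):
    K=np.array([[f["fx"],0,f["cx"]],[0,f["fy"],f["cy"]],[0,0,1.]])
    p=cv2.undistortPoints(np.array([[[u,v]]],float),K,np.array([f["k1"],0,0,0.]))[0,0]
    return np.array(f["origin"]),np.array(f["rotation"])@np.array([p[0],-p[1],-1.])
def onz(f,u,v,z):
    o,d=ray(f,u,v); return o+d*(z-o[2])/d[2]
def pt(f,u,v):
    o,d=ray(f,u,v); return o+d*f["range_z"][int(round(v)),int(round(u))]
E
python3 - <<'E'
from h import *
print(manip.state())
for n in("scene","top"):
    f=grab(n); save(f,n+"1.png"); print(n,f["origin"],f["rotation"],f["fx"],f["k1"])
E
```

```text
pics
{'time': 0.0, 'joint_pos': array([ 1.11599622e+00,  5.33511052e-02,  1.61430611e+00,  8.21902314e-06,
        1.47602480e+00, -1.18999860e-01]), 'joint_vel': array([ 1.87565457e-03, -2.26975100e-04, -5.22725097e-05,  4.63033462e-04,
       -1.42982520e-03, -9.04915635e-04]), 'joint_efforts': array([ 6.56818975e-04, -3.93683803e+01, -3.70174456e+01, -2.58724464e-05,
        7.06340492e-03,  5.71570204e-07]), 'tool_pos': array([0.20564851, 0.58947586, 0.20735942]), 'tool_rot': array([ 0.6969511 ,  0.11745881,  0.69737473, -0.11887419]), 'contact_force': array([-0.49942573, -0.11889069, -0.32156946]), 'ft_torque': array([-0.02469646,  0.02921488,  0.01433432]), 'gripper_width': 1.0014884144386285}
scene [-0.08719434 -0.83428052  0.86142078] [ 0.84502186  0.40473572 -0.14445332 -0.31821423] 599.1234020233909 -0.1696254848152417
top [ 0.41040624 -0.11446308  1.31507575] [-0.70666361 -0.01949481  0.0268986   0.70676938] 610.8654910682221 0.03353603604919603
```

Add to h.py:
```python
from scipy.spatial.transform import Rotation as R
def rot(q): return R.from_quat([q[1],q[2],q[3],q[0]]).as_matrix()
_g=grab
def grab(n):
    f=_g(n); f["rotation"]=rot(f["rotation"]); return f
```

```text
(no output)
```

View pics/top1.png

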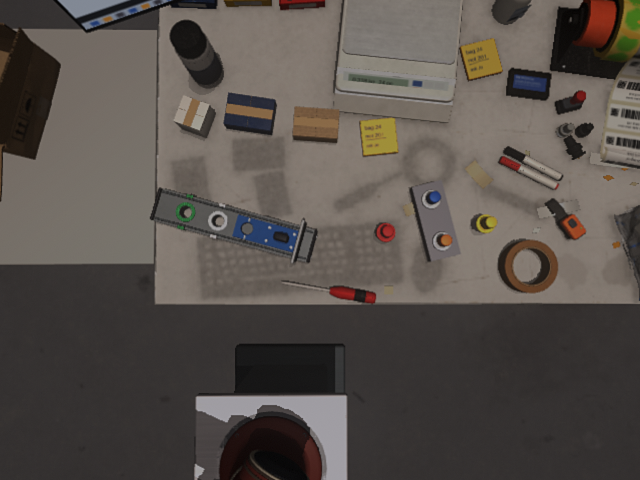

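View pics/scene1.png

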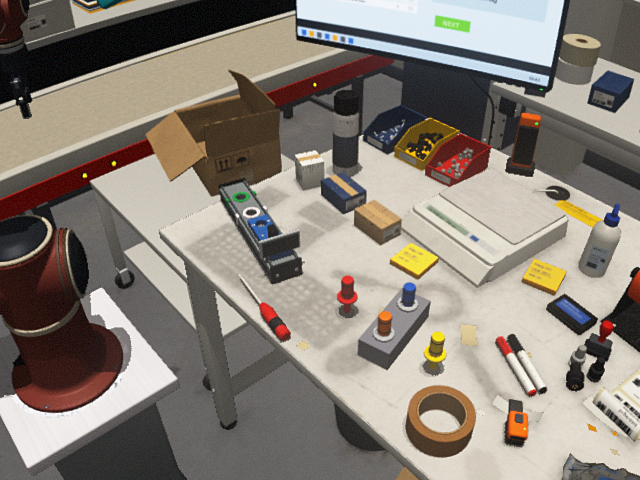

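The top view shows the rail with the green collar at (186,212), the white one at (218,220), the eye at (247,228), the block at (282,238) and the stop plate at (302,240). Candidates for the pin are orange in the rack (445,240), red (386,231), yellow (485,223), and the orange tool (570,225). Only the one in the grey rack beside the blue head (432,198) fits.

```bash
cat >> h.py <<'E'
def blobs(f,lo,hi,box,amin=15):
    hsv=cv2.cvtColor(f["img"],cv2.COLOR_RGB2HSV); m=cv2.inRange(hsv,lo,hi)
    w=np.zeros_like(m); x0,y0,x1,y1=box; w[y0:y1,x0:x1]=m[y0:y1,x0:x1]
    n,l,s,c=cv2.connectedComponentsWithStats(w)
    return [(s[i,4],*s[i,:4],c[i].round(1)) for i in range(1,n) if s[i,4]>=amin],w
E
python3 - <<'E'
from h import *
f=grab("top")
np.set_printoptions(precision=4,suppress=True)
b,w=blobs(f,(45,80,60),(85,255,255),(150,180,330,270)); print("green",b)
ys,xs=np.nonzero(w); (c,r),=[cv2.minEnclosingCircle(np.c_[xs,ys].astype(np.float32))]; print(c,r,onz(f,*c,.04))
for nm,lo,hi,box in(("orange",(5,140,100),(16,255,255),(405,180,465,265)),("bluehead",(105,140,60),(125,255,255),(405,180,465,265)),("plate",(100,120,40),(125,255,255),(150,180,330,270))):
    b,w=blobs(f,lo,hi,box); print(nm,b)
    z=.054 if nm=="plate" else .095
    for k in b: print(onz(f,*k[5],z), pt(f,*k[5]))
    if nm=="plate":
        ys,xs=np.nonzero(w); P=np.array([onz(f,x,y,.054)[:2] for x,y in zip(xs,ys)]).astype(np.float32)
        r=cv2.minAreaRect(P*1000); print(r, cv2.boxPoints(r))
save(f,"crop1.png",(150,170,470,270),2.5)
E
```

```text
green [(np.int32(22), np.int32(186), np.int32(194), np.int32(7), np.int32(4), array([189. , 195.8])), (np.int32(177), np.int32(176), np.int32(202), np.int32(19), np.int32(20), array([185. , 211.7])), (np.int32(21), np.int32(177), np.int32(225), np.int32(7), np.int32(5), array([180.4, 226.9]))]
(185.5, 211.5) 17.7342472076416 [0.5347 0.1753 0.04  ]
orange [(np.int32(97), np.int32(441), np.int32(235), np.int32(11), np.int32(11), array([445.9, 239.8]))]
[ 0.4728 -0.3577  0.095 ] [ 0.4729 -0.3583  0.0921]
bluehead [(np.int32(86), np.int32(430), np.int32(192), np.int32(10), np.int32(10), array([434.5, 196.4]))]
[ 0.5601 -0.3359  0.095 ] [ 0.5599 -0.3355  0.0973]
plate [(np.int32(193), np.int32(233), np.int32(215), np.int32(16), np.int32(24), array([239.5, 226.1])), (np.int32(838), np.int32(245), np.int32(219), np.int32(53), np.int32(33), array([270.7, 234.7]))]
[0.5032 0.0608 0.054 ] [0.5032 0.0609 0.0533]
[ 0.4854 -0.0036  0.054 ] [ 0.4854 -0.0036  0.0535]
((488.8857727050781, 7.969551086425781), (128.34730529785156, 45.50067138671875), 75.04725646972656) [[450.3476 -48.161 ]
 [494.3075 -59.9012]
 [527.424   64.1001]
 [483.464   75.8403]]
```

View pics/crop1.png

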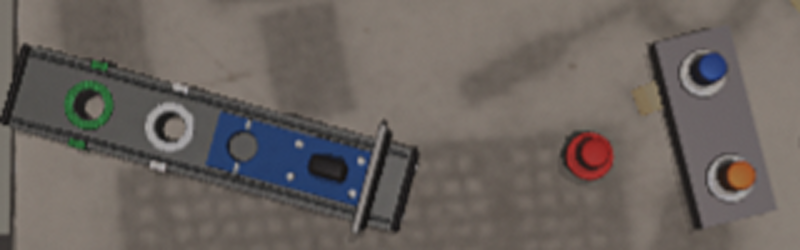

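The crop confirms it. Green collar with tabs is at about (186,212), the eye at (247,229), and the orange head in the rack at (446,240), with the blue head behind it at (434,196). Next I work out the first move, to above the block.

```bash
cat >> h.py <<'E'
np.set_printoptions(precision=4,suppress=True)
def rel(p,ydir=None):
    """shift (mm, tool axes) and turn to bring TCP to p with jaw axis along +-ydir"""
    s=manip.state(); M=rot(s["tool_rot"]); d=M.T@(np.array(p)-s["tool_pos"])*1000
    t=0
    if ydir is not None:
        y=M.T@np.array([*ydir,0.]); t=np.arctan2(y[2],y[1]); t=(t+np.pi/2)%np.pi-np.pi/2
    return d.round(1),round(float(t),4),s
E
python3 - <<'E'
from h import *
f=grab("top")
eye=onz(f,246.8,228.8,.054); blk=onz(f,281,237,.093); a=np.array([.258,.966]);a/=np.linalg.norm(a)
print("eye",eye,"blk",blk,"blk from eye",eye[:2]-.075*a)
b=eye[:2]-.075*a
d,t,s=rel([*b,.16],[a[1],-a[0]]); print(d,t,rot(s["tool_rot"]),s["joint_pos"])
E
```

```text
eye [0.4976 0.0457 0.054 ] blk [ 0.4785 -0.0277  0.093 ] blk from eye [ 0.4782 -0.0268]
[  48.4 -492.2  460.4] 1.496 [[-0.0006  0.3296  0.9441]
 [-0.0012  0.9441 -0.3296]
 [-1.     -0.0013 -0.0001]] [ 1.116   0.0531  1.6138 -0.      1.476  -0.119 ]
```

>>> play_rows --pt "20 -492 460 1.496 -1" --pt "20 -492 460 1.496 -1" --pt "20 -492 460 1.496 -1" --pt "20 -492 460 1.496 -1" --pt "20 -492 460 1.496 -1" --pt "20 -492 460 1.496 -1" --pt "20 -492 460 1.496 -1" --pt "20 -492 460 1.496 -1"

```text
time: 1.2
tool_pos: [0.4083, 0.131, 0.1938]
tool_rot: [0.429, 0.562, 0.429, -0.562]
contact_force: [0.7, 0.6, 0.4]
gripper_width: 0.998
```

Run:
```python
from h import *
a=np.array([.258,.966])
d,t,s=rel([.4784,-.027,.16],[a[1],-a[0]]); print(d,t,s["tool_pos"],s["joint_pos"])
```

```text
[ 33.9 109.3 134. ] -0.0059 [0.4083 0.131  0.1938] [ 0.1366 -0.4411  2.0644  0.0001  1.5172  0.4034]
```

>>> play_rows --pt "34 109 134 0 -1" --pt "34 109 134 0 -1" --pt "34 109 134 0 -1" --pt "34 109 134 0 -1" --pt "34 109 134 0 -1"

```text
time: 1.82
tool_pos: [0.4784, -0.0245, 0.1596]
tool_rot: [-0.43, -0.561, -0.431, 0.561]
contact_force: [-0.1, -0.1, 0.3]
gripper_width: 0.997
```

Run:
```python
from h import *
a=np.array([.258,.966])
d,t,s=rel([.4784,-.027,.062],[a[1],-a[0]]); print(d,t,s["tool_pos"],s["joint_pos"])
f=grab("wrist"); save(f,"w1.png"); print(f["origin"],f["rotation"])
b,w=blobs(f,(100,120,40),(125,255,255),(0,0,640,480),200); print(b)
```

```text
[97.6  0.8  2.5] -0.0004 [ 0.4784 -0.0245  0.1596] [-0.2069 -0.2731  1.9957  0.0004  1.4197  0.0545]
[0.4987 0.0527 0.3237] [[ 0.966   0.2454  0.0817]
 [-0.2587  0.9177  0.3015]
 [-0.0009 -0.3124  0.95  ]]
[(np.int32(3261), np.int32(579), np.int32(0), np.int32(52), np.int32(128), array([605.8,  53.5])), (np.int32(7007), np.int32(286), np.int32(105), np.int32(61), np.int32(163), array([315.4, 181.4]))]
```

View pics/w1.png

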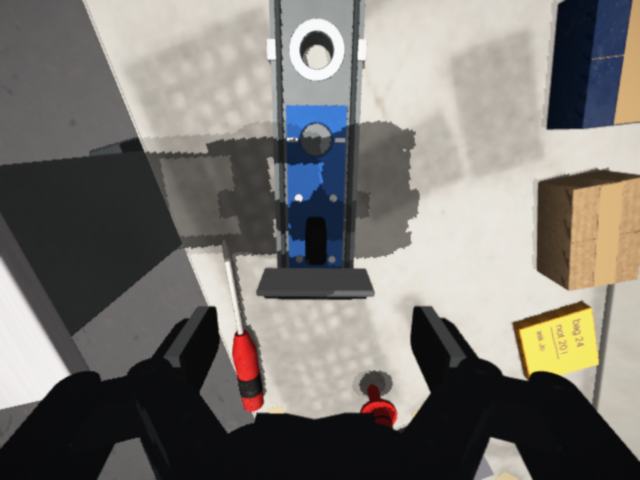

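The wrist view shows the carriage clearly: eye at (316,139), block at about (316,238), white collar at (316,50), and the fingers around the rail line.

Run:
```python
from h import *
f=grab("wrist")
eye=onz(f,316.5,139,.054)
hsv=cv2.cvtColor(f["img"],cv2.COLOR_RGB2HSV)
m=(hsv[:,:,2]<25).astype(np.uint8); m2=np.zeros_like(m); m2[205:268,295:340]=m[205:268,295:340]
n,l,s,c=cv2.connectedComponentsWithStats(m2); i=1+np.argmax(s[1:,4]); print(s[i],c[i])
x,y,w,h=s[i,:4]
print("eye",eye,"block top front edge",onz(f,x+w/2-.5,y,.093),"range z pt",pt(f,x+w/2,y+8), pt(f,x+w/2,y+20), pt(f,x+w/2,y+30))
a=np.array([.258,.966]);a/=np.linalg.norm(a)
print("block from eye",eye[:2]-.075*a, "from front edge", onz(f,x+w/2-.5,y,.093)[:2]-.015*a)
```

```text
[306 218  20  47 893] [315.3415 241.0403]
eye [0.4989 0.0483 0.054 ] block top front edge [ 0.4844 -0.0025  0.093 ] range z pt [ 0.4828 -0.0102  0.086 ] [ 0.4809 -0.0172  0.0922] [ 0.479  -0.0245  0.0927]
block from eye [ 0.4795 -0.0241] from front edge [ 0.4806 -0.017 ]
```

>>> play_rows --pt "50 0 0 0 -1" --pt "98 1 0 0 -1" --pt "98 1 0 0 -1" --pt "98 1 0 0 1" --pt "98 1 0 0 1" --pt "98 1 0 0 1" --pt "98 1 0 0 1" --pt "98 1 0 0 1"

```text
time: 2.92
tool_pos: [0.479, -0.0247, 0.0632]
tool_rot: [-0.43, -0.56, -0.431, 0.561]
contact_force: [-6.3, 2.0, 9.2]
gripper_width: 0.16
```

Run:
```python
from h import *
s=manip.state(); print(s["tool_pos"],s["gripper_width"],s["contact_force"])
f=grab("wrist"); 
hsv=cv2.cvtColor(f["img"],cv2.COLOR_RGB2HSV); save(f,"w2.png")
f=grab("top"); b,w=blobs(f,(45,80,60),(85,255,255),(150,180,330,270)); print(b)
```

```text
[ 0.479  -0.0247  0.0632] 0.1601083147919437 [-6.2976  2.0258  9.2262]
[(np.int32(23), np.int32(186), np.int32(194), np.int32(7), np.int32(5), array([189.1, 195.9])), (np.int32(177), np.int32(176), np.int32(202), np.int32(19), np.int32(20), array([185. , 211.7])), (np.int32(21), np.int32(177), np.int32(225), np.int32(7), np.int32(5), array([180.4, 226.9]))]
```

View pics/w2.png

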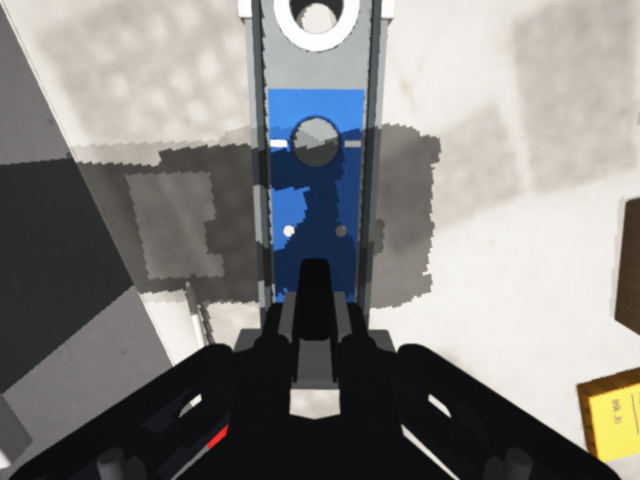

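Grasped: width 0.16 and the eye at (316,141). Now I slide toward green, which is tool -z.

>>> play_rows --pt "0 0 -10 0 1" --pt "0 0 -22 0 1" --pt "0 0 -34 0 1" --pt "0 0 -46 0 1" --pt "0 0 -58 0 1" --pt "0 0 -70 0 1" --pt "0 0 -70 0 1"

```text
time: 3.9
tool_pos: [0.4977, 0.0437, 0.0632]
tool_rot: [0.43, 0.561, 0.431, -0.561]
contact_force: [-3.9, 3.0, 7.2]
gripper_width: 0.161
```

Run:
```python
from h import *
s=manip.state(); M=rot(s["tool_rot"]);print(s["tool_pos"],s["gripper_width"],"tool-frame force",M.T@s["contact_force"],s["ft_torque"],M)
```

```text
[0.4977 0.0437 0.0632] 0.16138838746106524 tool-frame force [-7.1793 -4.5178 -1.9026] [ 0.4977  0.7536 -0.0073] [[-0.0009  0.9662 -0.2577]
 [ 0.0015 -0.2577 -0.9662]
 [-1.     -0.0013 -0.0012]]
```

>>> play_rows --pt "0 0 -10 0 1" --pt "0 0 -22 0 1" --pt "0 0 -34 0 1" --pt "0 0 -46 0 1" --pt "0 0 -56 0 1" --pt "0 0 -62 0 1" --pt "0 0 -62 0 1"

```text
time: 4.78
tool_pos: [0.5139, 0.1031, 0.0632]
tool_rot: [0.43, 0.561, 0.431, -0.561]
contact_force: [-3.7, 1.5, 6.6]
gripper_width: 0.163
```

Run:
```python
from h import *
s=manip.state(); print(s["tool_pos"],s["gripper_width"],s["contact_force"])
f=grab("wrist"); save(f,"w3.png")
b,w=blobs(f,(45,80,40),(85,255,255),(0,0,640,480)); 
for k in b: print(k, onz(f,*k[5],.04), pt(f,*k[5]))
M=rot(s["tool_rot"])
def along(p): return (M.T@(p-s["tool_pos"])*1000)
m=[k for k in b if k[0]>40]
print([along(onz(f,*k[5],.04)) for k in m])
```

```text
[0.5139 0.1031 0.0632] 0.16295508576697146 [-3.6586  1.4716  6.6003]
(np.int32(318), np.int32(245), np.int32(126), np.int32(13), np.int32(27), array([251.3, 138.5])) [0.5007 0.1861 0.04  ] [0.5013 0.186  0.0434]
(np.int32(333), np.int32(373), np.int32(126), np.int32(14), np.int32(28), array([379.2, 139.2])) [0.5667 0.1681 0.04  ] [0.5663 0.1683 0.0424]
(np.int32(68), np.int32(299), np.int32(158), np.int32(34), np.int32(9), array([315.6, 163.5])) [0.5305 0.1646 0.04  ] [0.5305 0.1645 0.0389]
[array([ 23.256 , -34.1732, -76.8091]), array([ 23.2319,  34.2173, -76.4362]), array([ 23.2374,   0.2129, -63.7425])]
```

View pics/w3.png

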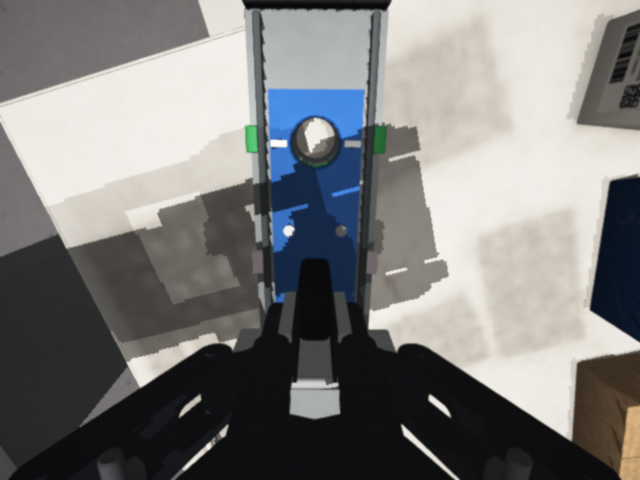

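Eye at (316,141), its ticks at row 144, and the green tabs at row 139 on both sides, so it is nearly aligned. I measure what is left.

Run:
```python
from h import *
s=manip.state();M=rot(s["tool_rot"]); f=grab("wrist")
al=lambda p:(M.T@(p-s["tool_pos"])*1000)
b,w=blobs(f,(0,0,190),(180,60,255),(268,130,290,156),10); c,w2=blobs(f,(0,0,120),(180,80,255),(342,130,364,156),10)
for k in b+c: print(k,al(onz(f,*k[5],.054)))
for v in(140,141,142):print(v,al(onz(f,316.3,v,.054)))
for z in(.04,.042): print(al(onz(f,251.3,138.5,z)),al(onz(f,379.2,139.2,z)))
# blue mask hole
hsv=cv2.cvtColor(f["img"],cv2.COLOR_RGB2HSV); m=cv2.inRange(hsv,(100,120,40),(125,255,255))
roi=m[90:200,270:362]; cs,h=cv2.findContours(roi,cv2.RETR_CCOMP,cv2.CHAIN_APPROX_NONE)
for q,hh in zip(cs,h[0]):
    if cv2.contourArea(q)>600: print(cv2.contourArea(q),cv2.boundingRect(q),hh[3],cv2.fitEllipse(q))
```

```text
(np.int32(120), np.int32(269), np.int32(140), np.int32(18), np.int32(7), array([277.8, 143. ])) [  9.2778 -18.639  -74.906 ]
(np.int32(117), np.int32(344), np.int32(140), np.int32(17), np.int32(8), array([352.3, 143.2])) [  9.267   18.3618 -74.8035]
140 [  9.2733   0.4792 -76.3259]
141 [  9.273    0.48   -75.8517]
142 [  9.2726   0.4807 -75.3767]
[ 23.2837 -34.2023 -76.8223] [ 23.2637  34.1961 -76.4509]
[ 21.2836 -33.8416 -76.8543] [ 21.2638  33.8265 -76.4869]
9430.5 (0, 0, 92, 110) -1 ((45.29640197753906, 53.507755279541016), (97.8689193725586, 136.1181182861328), 0.7106322646141052)
1901.5 (21, 26, 49, 53) 0 ((45.227745056152344, 52.06501770019531), (47.53318405151367, 51.069984436035156), 1.0448096990585327)
```

>>> play_rows --pt "0 0 -2 0 1" --pt "0 0 -2 0 1" --pt "0 0 -2 0 1"

```text
time: 5.25
tool_pos: [0.5142, 0.1044, 0.0632]
tool_rot: [-0.431, -0.561, -0.431, 0.561]
contact_force: [-4.2, -0.1, 6.8]
gripper_width: 0.161
```

```bash
cat > eye.py <<'E'
from h import *
s=manip.state();M=rot(s["tool_rot"]); f=grab("wrist")
al=lambda p:(M.T@(p-s["tool_pos"])*1000).round(2)
print(s["tool_pos"],s["contact_force"])
b,w=blobs(f,(0,0,190),(180,60,255),(268,130,290,156),10); c,w2=blobs(f,(0,0,120),(180,80,255),(342,130,364,156),10)
T=[onz(f,*k[5],.054) for k in b+c]
g,_=blobs(f,(45,80,40),(85,255,255),(0,0,640,480),200); G=[onz(f,*k[5],.042) for k in g]
print("ticks",[al(p) for p in T],"tabs",[al(p) for p in G],"eye",np.mean(T,0),"green",np.mean(G,0))
E
python3 eye.py
```

```text
[0.5142 0.1044 0.0632] [-4.2027 -0.07    6.783 ]
ticks [array([  9.17, -18.5 , -74.9 ]), array([  9.15,  18.43, -74.84])] tabs [array([ 21.17, -33.81, -75.63]), array([ 21.14,  33.82, -75.06])] eye [0.5335 0.1767 0.054 ] green [0.5337 0.1771 0.042 ]
```

The eye is within about 0.5 mm of green. I release, rise and look again.

>>> play_rows --pt "0 0 0 0 -1" --pt "0 0 0 0 -1" --pt "0 0 0 0 -1" --pt "0 0 0 0 -1" --pt "-50 0 0 0 -1" --pt "-110 0 0 0 -1" --pt "-110 0 0 0 -1" --pt "-110 0 0 0 -1"

```text
time: 6.3
tool_pos: [0.5141, 0.1045, 0.1716]
tool_rot: [0.431, 0.561, 0.431, -0.561]
contact_force: [-0.2, -0.2, -0.5]
gripper_width: 1.0
```

Run:
```python
from h import *
f=grab("wrist"); s=manip.state(); print(s["tool_pos"],s["joint_pos"])
g,_=blobs(f,(45,80,40),(85,255,255),(0,0,640,480),30); print("green",[(k[0],onz(f,*k[5],.042)) for k in g])
b,_=blobs(f,(0,0,190),(180,60,255),(270,115,365,165),10); print([(k[0],k[5],onz(f,*k[5],.054)) for k in b])
print(rel([.474,-.356,.19],[.9662,-.2577])[:2])
```

```text
[0.5133 0.1045 0.1703] [ 0.0587 -0.1634  1.8849 -0.      1.4223  0.3197]
green [(np.int32(125), array([0.5013, 0.1859, 0.042 ])), (np.int32(134), array([0.5661, 0.168 , 0.042 ]))]
[(np.int32(61), array([271.7, 121.1]), array([0.5038, 0.1988, 0.054 ])), (np.int32(254), array([316. , 135.3]), array([0.5349, 0.1794, 0.054 ])), (np.int32(47), array([292.3, 139.2]), array([0.5157, 0.1815, 0.054 ])), (np.int32(59), array([271.6, 154.7]), array([0.4961, 0.1742, 0.054 ]))]
(array([-19.5,  80.8, 455. ]), -0.0004)
```

>>> play_rows --pt "-20 81 455 0 -1" --pt "-20 81 455 0 -1" --pt "-20 81 455 0 -1" --pt "-20 81 455 0 -1" --pt "-20 81 455 0 -1" --pt "-20 81 455 0 -1" --pt "-20 81 455 0 -1" --pt "-20 81 455 0 -1"

```text
time: 7.35
tool_pos: [0.4733, -0.3581, 0.1892]
tool_rot: [-0.428, -0.561, -0.431, 0.562]
contact_force: [0.7, 0.5, 0.4]
gripper_width: 1.001
```

>>> play_rows --pt "0 0 0 0 -1" --pt "0 0 0 0 -1"

```text
time: 7.6
tool_pos: [0.4749, -0.3543, 0.1906]
tool_rot: [0.43, 0.561, 0.432, -0.56]
contact_force: [-0.1, 0.5, 0.3]
gripper_width: 1.001
```

Run:
```python
from h import *
f=grab("wrist"); s=manip.state(); print(s["tool_pos"],s["joint_pos"]); save(f,"w4.png")
b,w=blobs(f,(5,140,60),(16,255,255),(100,50,540,400),100)
for k in b: print(k, pt(f,*k[5]))
print(rel([.474,-.356,.19],[.9662,-.2577])[:2])
```

```text
[ 0.4751 -0.3542  0.1909] [-0.7663 -0.011   1.7072  0.0004  1.447  -0.5071]
(np.int32(101), np.int32(301), np.int32(217), np.int32(24), np.int32(9), array([312.2, 220.5])) [ 0.4747 -0.3453  0.0771]
(np.int32(588), np.int32(299), np.int32(224), np.int32(27), np.int32(27), array([312.2, 236.9])) [ 0.4722 -0.3548  0.0927]
(np.int32(1742), np.int32(263), np.int32(346), np.int32(95), np.int32(54), array([309.8, 367.8])) [ 0.4158 -0.5502 -0.0008]
(array([ 0.9, -0.6,  2.1]), 0.0014)
```

View pics/w4.png

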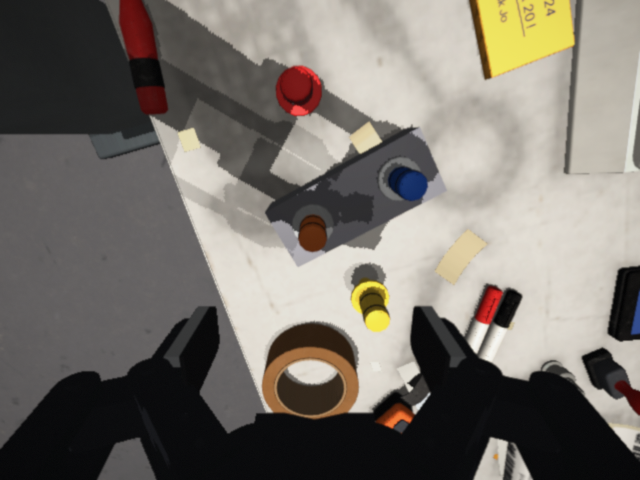

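The wrist view shows the orange head in the rack with its top at (312,238), the blue one at (408,183), red at (298,85) and yellow at (375,315). The fingers have clear room, so I descend and grasp.

>>> play_rows --pt "50 -2.6 1.7 0 -1" --pt "100 -2.6 1.7 0 -1" --pt "133 -2.6 1.7 0 -1" --pt "133 -2.6 1.7 0 -1" --pt "133 -2.6 1.7 0 -1" --pt "133 -2.6 1.7 0 1" --pt "133 -2.6 1.7 0 1" --pt "133 -2.6 1.7 0 1"

```text
time: 8.65
tool_pos: [0.4724, -0.3573, 0.0596]
tool_rot: [0.431, 0.561, 0.43, -0.561]
contact_force: [0.1, 0.1, 0.1]
gripper_width: 0.381
```

>>> play_rows --pt "0 0 0 0 1" --pt "0 0 0 0 1" --pt "-10 0 0 0 1" --pt "-30 0 0 0 1" --pt "-60 0 0 0 1" --pt "-100 0 0 0 1" --pt "-100 0 0 0 1" --pt "-100 0 0 0 1"

```text
time: 9.65
tool_pos: [0.472, -0.3568, 0.1589]
tool_rot: [0.431, 0.561, 0.431, -0.561]
contact_force: [0.1, -0.4, -0.7]
gripper_width: 0.249
```

Run:
```python
from h import *
f=grab("wrist"); s=manip.state(); print(s["tool_pos"],s["gripper_width"],s["contact_force"]); save(f,"w5.png")
f=grab("scene"); save(f,"s5.png",(280,180,480,380),3)
print(rel([.5336,.1769,.158],[.9662,-.2577])[:2])
```

```text
[ 0.4715 -0.3564  0.1577] 0.24765271189166252 [ 0.2657  0.6489 -0.2898]
(array([   0.1,  -77.4, -531.1]), -0.0003)
```

View pics/w5.png

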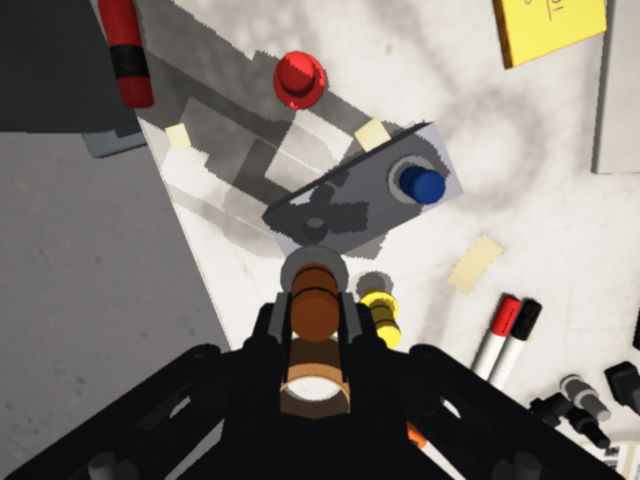

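The orange pin is held with its flange visible below at (314,265). The rack hole at (315,228) is empty and the blue pin is untouched. I lift a bit more and carry it to the stop.

>>> play_rows --pt "-42 0 0 0 1" --pt "-42 -9 -60 0 1" --pt "-42 -18 -120 0 1" --pt "-42 -26 -180 0 1" --pt "-42 -35 -240 0 1" --pt "-42 -44 -300 0 1" --pt "-42 -52 -360 0 1" --pt "-42 -61 -420 0 1"

```text
time: 10.75
tool_pos: [0.5207, 0.0665, 0.1992]
tool_rot: [-0.43, -0.56, -0.431, 0.561]
contact_force: [0.7, -0.8, -1.0]
gripper_width: 0.245
```

>>> play_rows --pt "0 -9 -60 0 1" --pt "0 -16 -111 0 1" --pt "0 -16 -111 0 1" --pt "0 -16 -111 0 1" --pt "0 -16 -111 0 1" --pt "0 -16 -111 0 1"

```text
time: 11.5
tool_pos: [0.5347, 0.1748, 0.2007]
tool_rot: [-0.43, -0.561, -0.43, 0.561]
contact_force: [-0.1, 0.4, -0.7]
gripper_width: 0.251
```

Run:
```python
from h import *
f=grab("wrist"); s=manip.state(); print(s["tool_pos"],s["gripper_width"],s["contact_force"]); save(f,"w6.png")
g,_=blobs(f,(45,80,40),(85,255,255),(0,0,640,480),30); print("green",[(k[0],k[5],onz(f,*k[5],.042)) for k in g])
print(rel([.5336,.1769,.2],[.9662,-.2577])[:2])
M=rot(s["tool_rot"])
for v in (200,220,240,250,260,270,280,290,300,310,320,330): 
    p=pt(f,314,v); print(v,(M.T@(p-s["tool_pos"])*1000).round(1),f["img"][v,314])
```

```text
[0.5348 0.175  0.2008] 0.24751531529719914 [-0.2709  0.0322 -0.8554]
green [(np.int32(101), array([278.9, 215.1]), array([0.501 , 0.1863, 0.042 ])), (np.int32(96), array([347.1, 215.3]), array([0.566 , 0.1686, 0.042 ]))]
(array([ 0.8, -1.7, -1.6]), -0.002)
200 [148.1  -0.9 -19.3] [22 40 70]
220 [189.9  -1.   10.8] [49 50 51]
240 [148.2  -1.   20.3] [ 58 112 192]
250 [ 10.5  -0.7 -18. ] [87 87 87]
260 [  8.7  -0.7 -12.8] [87 87 86]
270 [ -4.1  -0.7 -12.2] [93 44 17]
280 [-16.3  -0.7 -12.1] [96 45 17]
290 [-27.   -0.6 -12.1] [90 43 16]
300 [-34.2  -0.6 -10.9] [118  59  26]
310 [-33.5  -0.6  -5.6] [110  53  20]
320 [-34.3  -0.6  -1.1] [108  51  20]
330 [-34.   -0.6   4.2] [109  52  20]
```

View pics/w6.png

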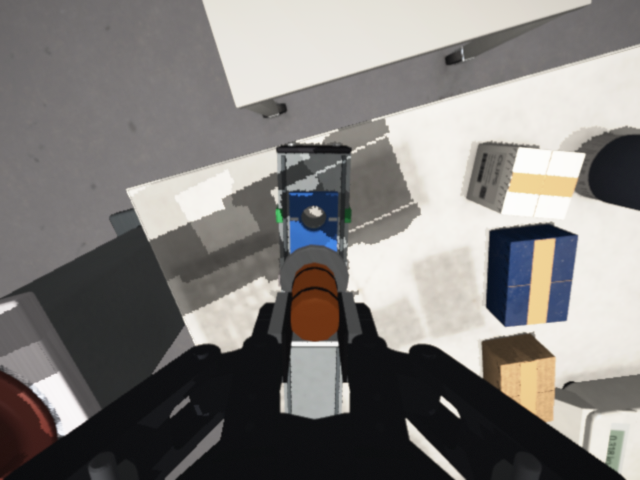

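The pin is over the stop, upright and centred in the jaws (the head front is 12.2 mm from the jaw axis). The eye is at (314,215) between tabs at (279,215) and (347,215). I correct by about 2 mm and descend.

>>> play_rows --pt "0 -1.7 -1.7 0 1" --pt "40 -1.7 -1.7 0 1" --pt "70 -1.7 -1.7 0 1" --pt "86 -1.7 -1.7 0 1" --pt "86 -1.7 -1.7 0 1" --pt "86 -1.7 -1.7 0 1"

```text
time: 12.3
tool_pos: [0.5346, 0.1782, 0.1164]
tool_rot: [0.431, 0.562, 0.43, -0.56]
contact_force: [0.1, -1.1, -0.0]
gripper_width: 0.247
```

Run:
```python
from h import *
f=grab("wrist"); s=manip.state(); print(s["contact_force"],s["tool_pos"])
g,_=blobs(f,(45,80,40),(85,255,255),(0,0,640,480),30); print("green",[(k[0],k[5],onz(f,*k[5],.042)) for k in g])
print(rel([.5336,.1770,.069],[.9662,-.2577])[:2])
```

```text
[-0.1614 -0.0612 -1.0887] [0.5348 0.1783 0.1167]
green [(np.int32(166), array([269. , 245.2]), array([0.5012, 0.1866, 0.042 ])), (np.int32(156), array([358.6, 245.4]), array([0.5662, 0.169 , 0.042 ]))]
(array([47.7, -1. ,  1.6]), -0.0004)
```

>>> play_rows --pt "0 -1 1 0 1" --pt "5 -1 1 0 1" --pt "10 -1 1 0 1" --pt "15 -1 1 0 1" --pt "20 -1 1 0 1" --pt "25 -1 1 0 1"

```text
time: 13.1
tool_pos: [0.5322, 0.1773, 0.0893]
tool_rot: [-0.431, -0.561, -0.431, 0.561]
contact_force: [-0.6, -0.1, -0.4]
gripper_width: 0.245
```

>>> play_rows --pt "4 0 0 0 1" --pt "8 0 0 0 1" --pt "12 0 0 0 1" --pt "15 0 0 0 1" --pt "17 0 0 0 1" --pt "17 0 0 0 1"

```text
time: 13.85
tool_pos: [0.5322, 0.1773, 0.0726]
tool_rot: [-0.431, -0.561, -0.431, 0.561]
contact_force: [1.1, 0.4, -0.7]
gripper_width: 0.246
```

>>> play_rows --pt "1 0 0 0 1" --pt "2 0 0 0 1" --pt "3 0 0 0 1" --pt "3 0 0 0 1"

```text
time: 14.35
tool_pos: [0.5322, 0.1773, 0.0697]
tool_rot: [-0.431, -0.561, -0.431, 0.561]
contact_force: [0.1, -1.0, -1.2]
gripper_width: 0.251
```

>>> play_rows --pt "1 0 0 0 1" --pt "2 0 0 0 1" --pt "2 0 0 0 1"

```text
time: 14.72
tool_pos: [0.5325, 0.1775, 0.0686]
tool_rot: [0.431, 0.561, 0.431, -0.561]
contact_force: [-3.3, -0.4, 5.3]
gripper_width: 0.242
```

Contact is at 5 N at the expected height. I release and rise.

>>> play_rows --pt "0 0 0 0 -1" --pt "0 0 0 0 -1" --pt "0 0 0 0 -1" --pt "0 0 0 0 -1" --pt "0 0 0 0 -1" --pt "-20 0 0 0 -1" --pt "-60 0 0 0 -1" --pt "-110 0 0 0 -1"

```text
time: 15.72
tool_pos: [0.5318, 0.1772, 0.1794]
tool_rot: [-0.431, -0.561, -0.431, 0.561]
contact_force: [0.7, 0.5, 0.7]
gripper_width: 0.999
```

>>> play_rows --pt "0 0 60 0 -1" --pt "0 0 100 0 -1" --pt "0 0 100 0 -1" --pt "0 0 100 0 -1"

```text
time: 16.23
tool_pos: [0.507, 0.081, 0.179]
tool_rot: [0.431, 0.561, 0.43, -0.56]
contact_force: [0.1, -0.1, 0.1]
gripper_width: 0.998
```

Run:
```python
from h import *
f=grab("wrist"); s=manip.state(); print(s["contact_force"],s["tool_pos"],s["gripper_width"],s["time"]); save(f,"w7.png")
im=cv2.cvtColor(f["img"],cv2.COLOR_RGB2BGR); g=grab("scene"); im2=cv2.cvtColor(g["img"],cv2.COLOR_RGB2BGR)[150:300,190:390]
cv2.imwrite("pics/fin.png",np.vstack([cv2.resize(im[0:300,160:480],(500,300)),cv2.resize(im2,(500,300),interpolation=cv2.INTER_CUBIC)]))
b,w=blobs(f,(3,120,50),(18,255,255),(0,0,640,480),100); print([(k,pt(f,*k[5])) for k in b])
gg,_=blobs(f,(45,80,40),(85,255,255),(0,0,640,480),30); print("green",[(k[0],k[5],onz(f,*k[5],.042)) for k in gg])
h=cv2.cvtColor(f["img"],cv2.COLOR_RGB2HSV)
k=b[0];
for dv in range(-14,44,4): p=pt(f,k[5][0],k[5][1]+dv); print(dv,p,f["img"][int(k[5][1]+dv),int(k[5][0])])
```

```text
[ 0.4807 -1.0172 -0.0961] [0.5069 0.0813 0.1786] 1.0002795340446897 16.275
[((np.int32(658), np.int32(297), np.int32(82), np.int32(35), np.int32(39), array([314.9,  98.9])), array([0.5269, 0.1581, 0.3431])), ((np.int32(1071), np.int32(0), np.int32(350), np.int32(23), np.int32(79), array([  8.1, 389.6])), array([ 0.0888, -0.0329,  0.011 ]))]
green [(np.int32(138), array([275.6, 107.5]), array([0.5012, 0.1859, 0.042 ])), (np.int32(140), array([356. , 108.2]), array([0.566, 0.168, 0.042]))]
-14 [0.5353 0.1869 0.1014] [244 153  66]
-10 [0.5347 0.1846 0.1013] [245 174  81]
-6 [0.534  0.1823 0.1015] [245 181  86]
-2 [0.5334 0.1798 0.1025] [246 190  93]
2 [0.5328 0.1775 0.1012] [246 196  99]
6 [0.5321 0.175  0.1031] [246 197 100]
10 [0.5315 0.1726 0.1026] [246 196  99]
14 [0.5308 0.1702 0.103 ] [246 197 100]
18 [0.5302 0.1678 0.1021] [246 171  79]
22 [0.5299 0.1663 0.0704] [90 60 46]
26 [0.5292 0.1638 0.0595] [248 249 251]
30 [0.5284 0.1608 0.0582] [248 249 251]
34 [0.5269 0.1581 0.3431] [126 150 196]
38 [0.5269 0.1548 0.0528] [ 62 124 208]
42 [0.526  0.1518 0.0523] [ 62 122 207]
```

View pics/fin.png

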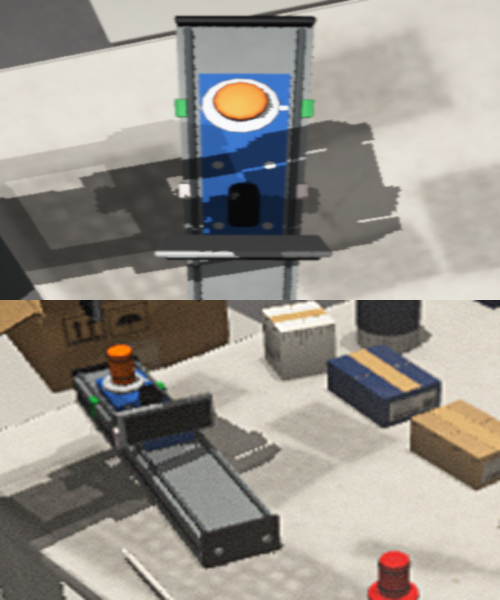

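The pin stands between the green tabs with its flange flat: flange top at about 59 mm (60 expected) and head top at about 102–103 mm (104 expected).

```bash
python3 -c "
from plant import manip
print(manip.job_done())"
```

```text
the job is handed in; nothing more can be done
None
```

I slid the carriage about 134 mm along the rail until its eye lay over the green hole. I then took the orange pin from the rack, pushed it down through the eye and the green hole, and released it. The job was handed in at about 16.3 s of the 58 s allowed, with the gripper open and clear above the stop.

**Alignment:** the last measured offset between the eye and the green tabs was about 0.5 mm.

**Seating:** the pin met the plate at about 5 N at the expected height. After release, the flange top read about 59 mm (60 expected) and the head top about 102–103 mm (104 expected). These differences are within the roughly 2 mm camera calibration.

**Blue pin:** it was still in its rack in the wrist picture taken just after the orange pin was lifted out. I did not look at it again after that, but nothing went near the rack.

No check failed. The top and wrist cameras disagreed by about 3 mm on where the eye was, so I used the wrist view for the final alignment.

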